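# Slide a sprung plunger unit into its bench holder and hold the rod drawn to its mark

### The arm

A 6-joint arm with a two-finger parallel gripper is mounted at the origin on a cart in front of the work surface, level with it; the furniture and walls round the work are solid. World frame = base frame: x ahead of the robot, y to its left, z up, the work surface at z = 0. Lengths are in mm, angles in rad, forces in N, time in s.
With the tool pointing down it reaches from about 375 to 975 mm from the base axis. Payload 3.8 kg.
Tool frame: the origin (TCP) lies between the finger pads; the fingertips stand 14 mm ahead of it and the grasp point (between the pads) lies 5 mm behind it; z points along the fingers, y is the line along which they close (so a half turn about z gives the same grasp; the last joint's range is limited). The gripper opens to 88 mm and grips with 3 to 60 N. Pads are 18 mm wide; open, the fingers measure 123 mm over their backs; the gripper's body (75 mm by 187 mm) begins 45 mm behind the grasp point.
Start: joints at [1.154, 0.264, 1.604, -0, 1.274, -0.037], TCP at [250.243, 626.894, 252.706] pointing down, gripper open.
Joint ranges: [-2.63, 2.63], [-0.94, 2.18], [0.31, 2.57], [-1.31, 4.45], [0, 2.66], [-2.55, 2.55]. Speed limits (rad/s): [2.57, 2.57, 3.14, 3.14, 3.14, 3.14].

### API

Orientations are given as a 3x3 rotation matrix whose columns are the frame's x, y, z axes.
In Python, from rig import sensors, imaging, r gives the robot as it stands.
- The arm moves only by the tool play_rows, never from a script. Its argument "motion" is a list of rows, each an object with "slide": the shift along the tool's x, y, z in cm, a list of three; "turn": the turn, a rotation vector about the tool's x, y, z in rad, a list of three; "jaw": the opening, from -1 (shut) to 1 (fully open). A call has exactly 5 rows; each row shifts and turns the commanded pose from where the row before left it, along the tool's axes as they then stand; what a row does not reach is not made up. A row lasts 1/12 s, in which the tool goes at most 41.7 mm and 7.16 degrees, less where a joint would pass 70% of its speed; a pose out of reach is approached as far as the arm can. A call is refused whole if a number of a shift passes 4.17 or a number of a turn 0.125, either way. A call with a gripper value outside its range is refused whole. The fingers move at their own pace and stop on an object; "grip_force" is the grip in N (left out, the last holds). Time passes only in rows, so rows that do not move let the fingers close, or fill a call up. It gives the time, the measured TCP pose, the force, the opening and the grip force at its end, in the units of the state.
- sensors.sense(): the state, without advancing time (a new reading comes with each control period).
- imaging.snapshot(name): name is "scene" or "top" or "wrist"; returns the picture (480x640x3 uint8, blue, green, red); there is no depth.
- imaging.camera_info(name): a dict with "camera_matrix" (3x3 intrinsics, pixels), "k1" (the pictures are not rectified: a ray, as slopes to the right and down, at radius r is drawn at 1 + k1 r^2 times it, then the intrinsics apply), "pose" (4x4, takes a point from camera to world coordinates); the wrist camera has in their place "T_tool_cam" (4x4, takes a point from camera to tool coordinates, whose origin is the TCP and whose axes are the flange's). Camera axes: x right, y down, z forward; pixel columns grow to the right and rows downward; lengths in mm; the calibration is good to about 2 mm. A picture is of the moment at which its call begins: read the wrist's pose just before it. camera_info takes no time and is no camera call.
- r.job_done(): hands the job in; it is judged then, once.
The state is a dict: "time_s": time; "q": joint angles; "joint_vel": joint speeds; "effort": joint torques, N m; "position": TCP position; "orientation": TCP orientation; "contact_force": force on the tool from outside, world axes, zero at the start; "moment": the same for the moment, N m; "gripper_width": opening from 0.0 (shut) to 1.0 (fully open); "grip_force": force on a finger pad.
Only numpy, scipy, OpenCV 4.12 (cv2) and the standard library are available. Lean on these libraries where they do the work, as an engineer would, in place of code of your own. Each camera call takes 0.05 s, during which the arm holds its last target. There are 200 camera calls.

### The job

Slide the brass plunger unit, standing upright, foot first into the aluminium slotted holder until it is fully home against the end wall, with its rod still in. Then take the black knob and draw the sprung rod up until the red band has just come wholly out of the steel neck, and finish while holding it there, still gripped against its spring. Leave the jar, the blocks and the wax bar where they are.

Things in the scene. Friction and masses are not known exactly. Their poses are not given: they have to be found in the camera images.
- unit: Loose plunger unit standing upright, about 0.38 kg. Origin: centre of the underside of its foot; z up along its axis. Dark steel square foot 44 x 44 x 8 mm, a brass square barrel on it, a round steel neck, and a white rod with a black knob coming out on top; 91 mm high with the rod in. All four sides are alike, so it fits the holder in any quarter turn.
- barrel (a point): Place to grip the unit across two flats, on its axis 46 mm above the foot's underside: the square barrel is 26 x 26 mm, sides parallel to the foot's (the unit's x and y), and runs from 8 to 56 mm height.
- mouth (a point): Centre of the mouth where the rod comes out: top of the round neck, 15 mm diameter, 74 mm above the foot's underside. The neck is free for fingertips from 60 to 74 mm height.
- knob (a point): Centre of the black round knob on top of the rod, 26 mm diameter, 14 mm high; 84 mm above the foot's underside when the rod is in; it rises with the rod.
- plunger (a joint): How far the rod is drawn out of the unit, m: 0 = in, end stop at 0.060. An inner spring pulls it in with about 4 N at 0 and 8 N at 0.040, more than the unit's weight. The rod has one red band 6 mm wide: its upper edge appears at 0.034 and its lower edge comes level with the mouth at 0.040, which is the mark.
- holder: Fixed aluminium holder on the worktop, 73 x 71 mm, 18 mm high, without a floor: the foot slides on the worktop between two rails, under their lips. Origin: on the worktop where the centre of the foot lies when fully home; x points inward along the slot, z up. Slot 47 mm wide, lips 10 mm above the worktop with a gap of 33 mm between. With the rod drawn the foot lifts up to 2 mm against the lips.
- entry (a point): Middle of the holder's open end, on the worktop, 38 mm before the holder's origin (its x = -38 mm). Flared cheeks without lips guide the foot in from here; rails and lips begin at x = -24 mm.
- wall (a point): Middle of the inner face of the holder's end wall, at the holder's x = +22 mm, 9 mm up; the foot's side touches it when fully home.
- flux_jar: Bystander: cream jar with black lid, 54 mm diameter, 58 mm high; origin under its centre.
- brass_block: Bystander: brass block 30 x 50 x 20 mm; origin under its centre.
- dapping_block: Bystander: grey steel block with round hollows, 46 x 58 x 15 mm; origin under its centre.
- wax_bar: Bystander: cream and dark red bar 31 x 71 x 23 mm; origin under its centre.
There are look-alikes about, which are no part of the job. Of the things that look like the unit, take the one that is nearest to the robot's base at the start. Several things have the shape of the holder; the one meant has the colours described above.

How it is judged (in metres and radians):
On the way, in this order (a step that is already met when the one before it is completed fails the run):
1. the unit is fully home in the holder, upright, with its rod still in (x of unit in the frame of holder between -0.004 and 0.003 m and y of unit in the frame of holder between -0.003 and 0.003 m and height (world z) of unit below 0.004 m and angle between unit's own z axis and vertical below 0.08 rad and value of joint plunger below 0.01 m), for 0.2 s.
2. the rod is drawn to its mark (value of joint plunger between 0.037 and 0.046 m), for 0.5 s.
At the end, for the whole second after the job is handed in: The unit stands upright (within 0.10 rad) in the holder, within 4 mm of fully home and 3 mm of the slot's middle, foot under the lips; the rod is drawn out 37 to 46 mm (mark 40 mm) and at rest, and the fingers still hold it with more than 2 N (all of step 2 and x of unit in the frame of holder between -0.004 and 0.003 m and y of unit in the frame of holder between -0.003 and 0.003 m and height (world z) of unit below 0.005 m and angle between unit's own z axis and vertical below 0.1 rad and velocity of joint plunger between -0.01 and 0.01 m/s and contact force between the fingers and unit above 2 N); the arm keeps its last pose, push and grip.
It fails at once if a bystander is moved by more than 20 mm (distance of any of flux_jar, brass_block, dapping_block, wax_bar from where it was at the start of the episode above 0.02 m).
It also fails if it takes over 54 s, if anything falls off the work surface, if the arm or the gripper's body presses on something with over 40 N, if the wrist force passes 120 N, or if a joint passes its speed limit or range.

## Working session

There is one attempt and no reset: what is moved stays moved. The work goes in short steps, Python scripts to look and compute and a tool call to move; the robot and the scene stay as the last step left them, time stands still between calls to the robot, and variables do not carry over. Pictures are saved under pics/ and viewed, at most 10 in all, crops included, and the job is handed in when it is done.

Besides the shell and the picture viewer there is one more tool, called after "Call:" by a JSON object that holds its "fn" and its "kwargs". play_rows: Moves the arm, as the interface text tells. Its arguments: {"type":"object","properties":{"motion":{"type":"array"},"grip_force":{"type":"number"}},"required":["motion"]}

```bash
ls; mkdir -p pics; python3 - <<'E'
from rig import sensors, imaging, r
import cv2, numpy as np
np.set_printoptions(precision=4,suppress=True)
a=imaging.snapshot("top");b=imaging.snapshot("scene")
cv2.imwrite("pics/top.png",a);cv2.imwrite("pics/scene.png",b)
for n in("top","scene","wrist"):print(n,imaging.camera_info(n))
print(sensors.sense())
E
```

```text
pics
top {'camera_matrix': array([[529.1413,   0.    , 323.1864],
       [  0.    , 529.1413, 239.4282],
       [  0.    ,   0.    ,   1.    ]]), 'k1': -0.07074310731687385, 'pose': array([[  -0.0212,   -0.9982,    0.0559,  452.5079],
       [  -0.9998,    0.0216,    0.0057,  -31.5358],
       [  -0.0069,   -0.0558,   -0.9984, 1140.3353],
       [   0.    ,    0.    ,    0.    ,    1.    ]])}
scene {'camera_matrix': array([[560.5196,   0.    , 320.168 ],
       [  0.    , 560.5196, 243.6807],
       [  0.    ,   0.    ,   1.    ]]), 'k1': 0.006442506099820768, 'pose': array([[    0.8062,    -0.297 ,     0.5117,  -254.8932],
       [   -0.5914,    -0.4281,     0.6834, -1056.4989],
       [    0.0161,    -0.8535,    -0.5208,   843.6963],
       [    0.    ,     0.    ,     0.    ,     1.    ]])}
wrist {'camera_matrix': array([[368.0221,   0.    , 316.3208],
       [  0.    , 368.0221, 240.1724],
       [  0.    ,   0.    ,   1.    ]]), 'k1': -0.027126363027329927, 'T_tool_cam': array([[  -0.0007,   -0.9478,   -0.3189,   83.9201],
       [   1.    ,   -0.0006,   -0.0006,   -0.4179],
       [   0.0004,   -0.3189,    0.9478, -132.2054],
       [   0.    ,    0.    ,    0.    ,    1.    ]])}
{'time_s': 0.1, 'q': array([ 1.1541,  0.2647,  1.6052,  0.    ,  1.2737, -0.0369]), 'joint_vel': array([ 0.0019, -0.0015, -0.0039, -0.0008, -0.0004, -0.    ]), 'effort': array([  0.0009, -50.3621, -35.8071,   0.0731,   0.0233,  -0.0001]), 'position': array([250.0175, 626.3565, 251.514 ]), 'orientation': array([[-0.9287,  0.3707, -0.0008],
       [ 0.3707,  0.9287, -0.0018],
       [ 0.0001, -0.002 , -1.    ]]), 'contact_force': array([-0.818 ,  0.3282, -0.2751]), 'moment': array([ 0.0237, -0.0523,  0.0228]), 'grip_force': 0.0, 'gripper_width': 0.9994655016053041}
```

View pics/top.png

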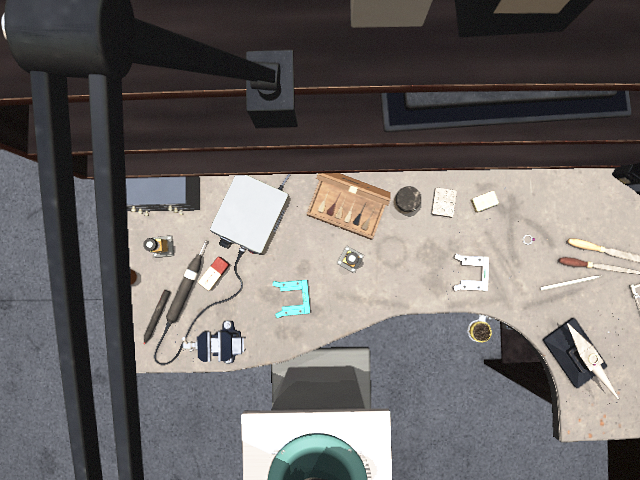

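View pics/scene.png

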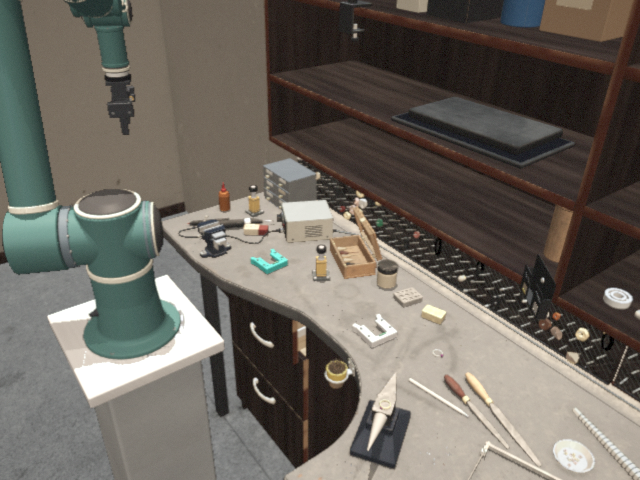

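The top view shows the nearest unit at about (350,260), with the other look-alike farther off at (155,245). The white/aluminium holder is at (472,272) with its open end facing left, and the cyan holder at (292,298) is a decoy. The scene view agrees: unit at (321,265), holder at (375,330). I'll zoom in next to get exact features.

```bash
cat > h.py <<'E'
from rig import sensors, imaging, r
import cv2, numpy as np
np.set_printoptions(precision=3,suppress=True)
def undist(p,K,k1):
    return cv2.undistortPoints(np.float64(p).reshape(-1,1,2),K,np.array([k1,0,0,0.]))[:,0]
def pose(n,s=None):
    c=imaging.camera_info(n)
    if n!="wrist": return c,c["pose"]
    T=np.eye(4);T[:3,:3]=s["orientation"];T[:3,3]=s["position"];return c,T@c["T_tool_cam"]
def onplane(n,p,z,s=None):
    c,T=pose(n,s);u=undist(p,c["camera_matrix"],c["k1"])
    d=np.c_[u,np.ones(len(u))]@T[:3,:3].T
    return T[:3,3]+d*((z-T[2,3])/d[:,2])[:,None]
E
python3 - <<'E'
from h import *
a=cv2.imread("pics/top.png");b=cv2.imread("pics/scene.png")
A=cv2.resize(a[235:305,320:400],None,fx=5,fy=5,interpolation=2)
B=cv2.resize(a[235:305,440:500],None,fx=5,fy=5,interpolation=2)
cv2.imwrite("pics/z1.png",np.hstack([A,B]))
p=onplane("top",[[350,261],[472,273]],0);print(p)
print(onplane("top",[[349,257]],84), onplane("scene",[[321,278]],0),onplane("scene",[[321,250]],84))
E
```

```text
[[ 468.592  -81.717    0.   ]
 [ 436.813 -344.721    0.   ]]
[[475.427 -76.215  84.   ]] [[473.445 -90.224   0.   ]] [[474.9   -85.856  84.   ]]
```

View pics/z1.png

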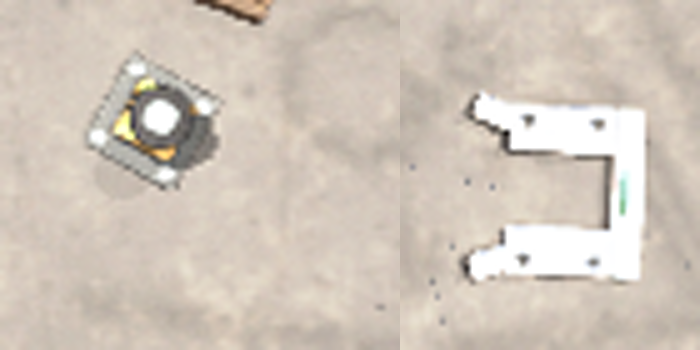

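The zoom shows the unit's foot corners clearly, with the foot turned about 31°. The holder has its mouth on the +y side and is nearly square to the axes. Next I move over the unit and turn.

Call:
{"fn": "play_rows", "kwargs": {"motion": [{"slide":[-2.35,-2.89,0.15],"turn":[0,0,0],"jaw":1},{"slide":[-2.35,-2.89,0.15],"turn":[0,0,0],"jaw":1},{"slide":[-2.35,-2.89,0.15],"turn":[0,0,0],"jaw":1},{"slide":[-2.35,-2.89,0.15],"turn":[0,0,0],"jaw":1},{"slide":[-2.35,-2.89,0.15],"turn":[0,0,0],"jaw":1}]}}

```text
time_s: 0.52
position: [305.7, 447.3, 244.4]
orientation: [[-0.929, 0.37, -0.001], [0.37, 0.929, -0.001], [0.0, -0.001, -1.0]]
contact_force: [0.8, -0.5, 0.8]
gripper_width: 0.998
grip_force: 0.0
```

Call:
{"fn": "play_rows", "kwargs": {"motion": [{"slide":[-2.35,-2.89,0.15],"turn":[0,0,0],"jaw":1},{"slide":[-2.35,-2.89,0.15],"turn":[0,0,0],"jaw":1},{"slide":[-2.35,-2.89,0.15],"turn":[0,0,0],"jaw":1},{"slide":[-2.35,-2.89,0.15],"turn":[0,0,0],"jaw":1},{"slide":[-2.35,-2.89,0.15],"turn":[0,0,0],"jaw":1}]}}

```text
time_s: 0.93
position: [361.2, 269.5, 237.3]
orientation: [[-0.929, 0.37, -0.0], [0.37, 0.929, -0.0], [0.0, -0.0, -1.0]]
contact_force: [0.5, 0.6, -0.5]
gripper_width: 0.999
grip_force: 0.0
```

Call:
{"fn": "play_rows", "kwargs": {"motion": [{"slide":[-2.35,-2.89,0.15],"turn":[0,0,0],"jaw":1},{"slide":[-2.35,-2.89,0.15],"turn":[0,0,0],"jaw":1},{"slide":[-2.35,-2.89,0.15],"turn":[0,0,0],"jaw":1},{"slide":[-2.35,-2.89,0.15],"turn":[0,0,0],"jaw":1},{"slide":[-2.35,-2.89,0.15],"turn":[0,0,0],"jaw":1}]}}

```text
time_s: 1.35
position: [416.7, 91.8, 230.0]
orientation: [[-0.929, 0.371, 0.0], [0.371, 0.929, 0.0], [-0.0, 0.0, -1.0]]
contact_force: [2.2, 0.4, -1.2]
gripper_width: 1.005
grip_force: 0.0
```

Call:
{"fn": "play_rows", "kwargs": {"motion": [{"slide":[-2.35,-2.89,0.15],"turn":[0,0,0],"jaw":1},{"slide":[-2.35,-2.89,0.15],"turn":[0,0,0],"jaw":1},{"slide":[-2.35,-2.89,0.15],"turn":[0,0,0],"jaw":1},{"slide":[-2.35,-2.89,0.15],"turn":[0,0,0],"jaw":1},{"slide":[-2.35,-2.89,0.15],"turn":[0,0,0],"jaw":1}]}}

```text
time_s: 1.77
position: [472.3, -86.1, 222.4]
orientation: [[-0.929, 0.371, -0.0], [0.371, 0.929, 0.0], [0.0, 0.0, -1.0]]
contact_force: [0.6, 0.6, -0.3]
gripper_width: 1.0
grip_force: 0.0
```

Call:
{"fn": "play_rows", "kwargs": {"motion": [{"slide":[0,0,0],"turn":[0,0,0.115],"jaw":1},{"slide":[0,0,0],"turn":[0,0,0.115],"jaw":1},{"slide":[0,0,0],"turn":[0,0,0.115],"jaw":1},{"slide":[0,0,0],"turn":[0,0,0.115],"jaw":1},{"slide":[0,0,0],"turn":[0,0,0.115],"jaw":1}]}}

```text
time_s: 2.18
position: [472.0, -84.3, 222.1]
orientation: [[-0.573, 0.82, -0.001], [0.82, 0.573, 0.0], [0.001, -0.001, -1.0]]
contact_force: [-1.2, 0.4, 0.1]
gripper_width: 0.997
grip_force: 0.0
```

Call:
{"fn": "play_rows", "kwargs": {"motion": [{"slide":[0,0,0],"turn":[0,0,0.115],"jaw":1},{"slide":[0,0,0],"turn":[0,0,0.115],"jaw":1},{"slide":[0,0,0],"turn":[0,0,0.115],"jaw":1},{"slide":[0,0,0],"turn":[0,0,0.115],"jaw":1},{"slide":[0,0,0],"turn":[0,0,0.115],"jaw":1}]}}

```text
time_s: 2.6
position: [472.0, -84.1, 222.2]
orientation: [[-0.035, 0.999, -0.001], [0.999, 0.035, 0.0], [0.0, -0.001, -1.0]]
contact_force: [-0.9, 0.4, -0.6]
gripper_width: 1.002
grip_force: 0.0
```

Call:
{"fn": "play_rows", "kwargs": {"motion": [{"slide":[0,0,0],"turn":[0,0,0.115],"jaw":1},{"slide":[0,0,0],"turn":[0,0,0.115],"jaw":1},{"slide":[0,0,0],"turn":[0,0,0.115],"jaw":1},{"slide":[0,0,0],"turn":[0,0,0.115],"jaw":1},{"slide":[0,0,0],"turn":[0,0,0.115],"jaw":1}]}}

```text
time_s: 3.02
position: [472.1, -84.1, 222.2]
orientation: [[0.514, 0.858, -0.001], [0.858, -0.514, 0.0], [-0.0, -0.001, -1.0]]
contact_force: [0.2, -0.4, 0.1]
gripper_width: 1.001
grip_force: 0.0
```

```bash
python3 - <<'E'
from h import *
import pickle
s=sensors.sense();a=imaging.snapshot("wrist");cv2.imwrite("pics/w1.png",a);pickle.dump(s,open("w1.pkl","wb"))
print(s["time_s"],s["q"],s["position"],s["orientation"])
E
```

```text
3.0167 [-0.228 -0.089  2.043 -0.     1.188  0.312] [472.064 -84.078 222.242] [[ 0.514  0.858 -0.001]
 [ 0.858 -0.514  0.   ]
 [-0.    -0.001 -1.   ]]
```

View pics/w1.png

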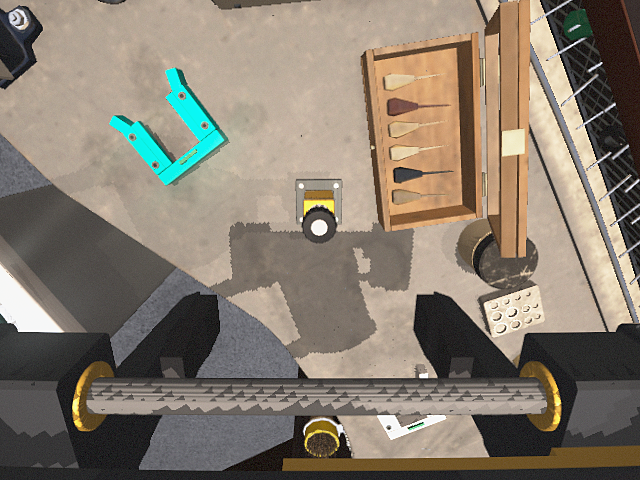

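The wrist view shows the unit upright: foot edge from (296,180) to (341,180), knob at (319,225). The open tool box sits to the right from x≈365, so I'll check clearance before descending.

```bash
python3 - <<'E'
from h import *
import pickle
s=pickle.load(open("w1.pkl","rb"));a=cv2.imread("pics/w1.png")
p=lambda q,z:onplane("wrist",q,z,s)
print("foot far corners",p([[296.5,180],[341,180]],8)); f=p([[296.5,180],[341,180]],8)
e=f[1]-f[0];print(np.linalg.norm(e),np.degrees(np.arctan2(e[1],e[0])))
n=np.array([s["orientation"][0,0],s["orientation"][1,0],0]);print("centre",f.mean(0)-22*n)
g=cv2.cvtColor(a,cv2.COLOR_BGR2HSV)
roi=np.zeros(a.shape[:2],np.uint8);roi[200:246,298:342]=1
w=((g[...,2]>200)&(g[...,1]<40)&(roi>0)).astype(np.uint8)
M=cv2.moments(w,True);c=[M["m10"]/M["m00"],M["m01"]/M["m00"]];print("cap",c,M["m00"],p([c],91))
# precise foot edges
crop=cv2.resize(a[165:250,285:355],None,fx=7,fy=7,interpolation=2)
cv2.imwrite("pics/z2.png",crop)
R=s["orientation"]
for nm,q,z in(("box near corner bottom",[[383,230]],0),("box edge",[[365,55]],30),("lid",[[497,180],[510,255]],80),("lidtop0",[[497,180]],0)):
    for x in p(q,z): print(nm,x,(R.T@(x-s["position"])))
E
```

```text
foot far corners [[468.457 -52.019   8.   ]
 [504.423 -73.583   8.   ]]
41.935420724241546 -30.946590889858133
centre [475.134 -81.674   8.   ]
cap [318.5701754385965, 225.01754385964912] 228.0 [[475.815 -79.582  91.   ]]
box near corner bottom [ 515.487 -140.536    0.   ] [-26.057  66.454 222.193]
box edge [571.433   7.516  30.   ] [129.692  38.339 192.174]
lid [ 607.169 -120.955   80.   ] [ 37.833 134.973 142.116]
lid [ 593.343 -182.921   80.   ] [-22.429 154.955 142.116]
lidtop0 [ 634.193 -152.503    0.   ] [ 24.679 174.436 222.086]
```

View pics/z2.png

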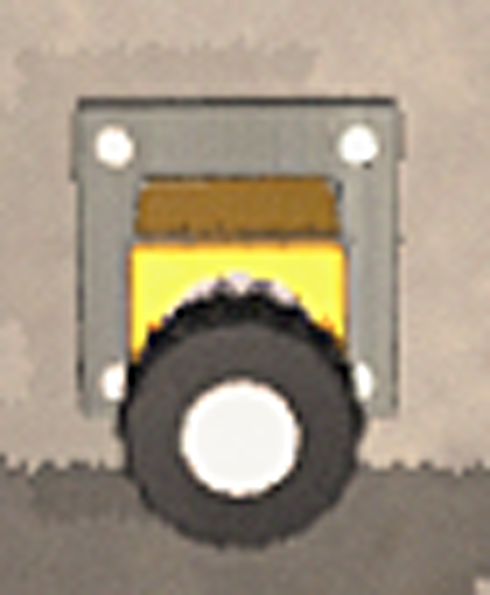

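Foot edges line up with the tool's axes, and the box edge is about 62 mm to the tool's +y side. I'll descend with the jaw partly closed to 50 mm.

Call:
{"fn": "play_rows", "kwargs": {"motion": [{"slide":[0.44,0.12,2.0],"turn":[0,0,0],"jaw":0.14},{"slide":[0,0,2.5],"turn":[0,0,0],"jaw":0.14},{"slide":[0,0,2.5],"turn":[0,0,0],"jaw":0.14},{"slide":[0,0,2.0],"turn":[0,0,0],"jaw":0.14},{"slide":[0,0,1.0],"turn":[0,0,0],"jaw":0.14}], "grip_force": 25}}

```text
time_s: 3.48
position: [473.5, -80.5, 119.6]
orientation: [[0.507, 0.862, -0.005], [0.862, -0.507, 0.001], [-0.002, -0.005, -1.0]]
contact_force: [-0.3, 0.6, -0.6]
gripper_width: 0.644
grip_force: 0.0
```

```bash
python3 - <<'E'
from h import *
s=sensors.sense();a=imaging.snapshot("wrist");cv2.imwrite("pics/w2.png",a)
print(s["position"],s["gripper_width"],s["orientation"])
E
```

```text
[473.491 -80.464 119.628] 0.6444787313341279 [[ 0.507  0.862 -0.005]
 [ 0.862 -0.507  0.001]
 [-0.002 -0.005 -1.   ]]
```

View pics/w2.png

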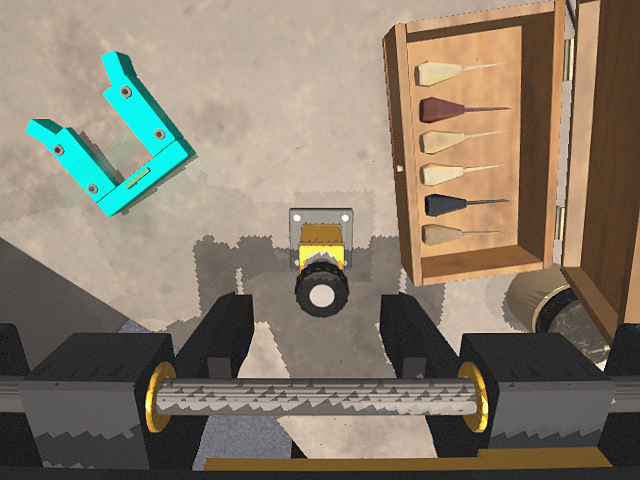

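The knob at (322,293) sits midway between the fingers and the foot is square in view. One check of the cap, then grip.

```bash
python3 - <<'E'
from h import *
s=sensors.sense();a=cv2.imread("pics/w2.png")
g=cv2.cvtColor(a,cv2.COLOR_BGR2HSV);roi=np.zeros(a.shape[:2],bool);roi[275:315,300:345]=1
M=cv2.moments(((g[...,2]>180)&(g[...,1]<40)&roi).astype(np.uint8),True)
c=[M["m10"]/M["m00"],M["m01"]/M["m00"]];x=onplane("wrist",[c],91,s)[0]
print(c,M["m00"],x,s["position"],s["orientation"].T@(x-s["position"]))
x=onplane("wrist",[[289.5,208.5],[353.5,208.5]],8,s);print(x,(s["orientation"].T@(x-s["position"]).T).T)
E
```

```text
[321.20249221183803, 295.8535825545171] 321.0 [474.425 -80.785  91.   ] [472.835 -80.35  118.687] [ 0.491  1.769 27.676]
[[467.813 -50.405   8.   ]
 [505.174 -72.349   8.   ]] [[ 23.489 -18.808 110.762]
 [ 23.536  24.52  110.482]]
```

Call:
{"fn": "play_rows", "kwargs": {"motion": [{"slide":[0,0,2.0],"turn":[0,0,0],"jaw":0.14},{"slide":[0,0,2.0],"turn":[0,0,0],"jaw":0.14},{"slide":[0,0,1.5],"turn":[0,0,0],"jaw":0.14},{"slide":[0,0,1.0],"turn":[0,0,0],"jaw":0.14},{"slide":[0,0,0.5],"turn":[0,0,0],"jaw":0.14}]}}

```text
time_s: 3.95
position: [475.4, -80.9, 52.0]
orientation: [[0.508, 0.861, -0.001], [0.861, -0.508, 0.0], [-0.0, -0.001, -1.0]]
contact_force: [-0.8, -0.5, -0.1]
gripper_width: 0.568
grip_force: 0.0
```

Call:
{"fn": "play_rows", "kwargs": {"motion": [{"slide":[0,0,0],"turn":[0,0,0],"jaw":0.14},{"slide":[0,0,0],"turn":[0,0,0],"jaw":0.14},{"slide":[0,0,0],"turn":[0,0,0],"jaw":0.14},{"slide":[0,0,0],"turn":[0,0,0],"jaw":0.14},{"slide":[0,0,0],"turn":[0,0,0],"jaw":0.14}]}}

```text
time_s: 4.37
position: [476.5, -81.2, 53.6]
orientation: [[0.509, 0.861, 0.002], [0.861, -0.509, -0.0], [0.001, 0.002, -1.0]]
contact_force: [0.6, 0.0, -0.7]
gripper_width: 0.57
grip_force: 0.0
```

Call:
{"fn": "play_rows", "kwargs": {"motion": [{"slide":[0,0,0.4],"turn":[0,0,0],"jaw":0.14},{"slide":[0,0,0.3],"turn":[0,0,0],"jaw":0.14},{"slide":[0,0,0],"turn":[0,0,0],"jaw":0.14},{"slide":[0,0,0],"turn":[0,0,0],"jaw":-0.2},{"slide":[0,0,0],"turn":[0,0,0],"jaw":-0.6}]}}

```text
time_s: 4.78
position: [475.6, -81.0, 45.5]
orientation: [[0.509, 0.861, -0.0], [0.861, -0.509, 0.0], [-0.0, -0.0, -1.0]]
contact_force: [0.3, -0.0, 0.8]
gripper_width: 0.443
grip_force: 0.0
```

Call:
{"fn": "play_rows", "kwargs": {"motion": [{"slide":[0,0,0],"turn":[0,0,0],"jaw":-1},{"slide":[0,0,0],"turn":[0,0,0],"jaw":-1},{"slide":[0,0,0],"turn":[0,0,0],"jaw":-1},{"slide":[0,0,0],"turn":[0,0,0],"jaw":-1},{"slide":[0,0,0],"turn":[0,0,0],"jaw":-1}]}}

```text
time_s: 5.2
position: [475.9, -81.0, 45.7]
orientation: [[0.509, 0.861, 0.0], [0.861, -0.509, -0.0], [0.0, 0.0, -1.0]]
contact_force: [0.3, -1.4, -1.3]
gripper_width: 0.293
grip_force: 25.0
```

```bash
python3 - <<'E'
from h import *
s=sensors.sense();print(s["position"],s["gripper_width"],s["grip_force"],s["contact_force"],s["orientation"])
a=cv2.imread("pics/top.png");g=a[235:305,440:500].astype(int)
B=cv2.resize(a[240:305,440:500],None,fx=9,fy=9,interpolation=2);cv2.imwrite("pics/z3.png",B)
m=(a.min(2)>215).astype(np.uint8);m[:240]=0;m[305:]=0;m[:,:440]=0;m[:,505:]=0
n,l,st,_=cv2.connectedComponentsWithStats(m);i=1+np.argmax(st[1:,4]);m=(l==i).astype(np.uint8)
c=max(cv2.findContours(m,0,2)[0],key=cv2.contourArea)
print(st[i],cv2.approxPolyDP(c,2,True)[:,0].tolist(),cv2.minAreaRect(c))
E
```

```text
[475.897 -81.048  45.743] 0.29250772005331344 24.99874052591622 [ 0.336 -1.406 -1.262] [[ 0.509  0.861  0.   ]
 [ 0.861 -0.509 -0.   ]
 [ 0.     0.    -1.   ]]
[454 253  35  38 656] [[456, 253], [455, 257], [461, 260], [462, 264], [482, 265], [483, 272], [481, 281], [461, 280], [454, 289], [487, 290], [488, 257], [462, 256]] ((471.3383483886719, 272.01092529296875), (33.75663375854492, 37.01300048828125), 1.8476102352142334)
```

The grip is on the barrel: opening 25.7 mm against 26 mm, at 25 N. Now lift, carry past the holder and turn to line up, so the wrist camera can see it.

Call:
{"fn": "play_rows", "kwargs": {"motion": [{"slide":[0,0,-0.5],"turn":[0,0,0],"jaw":-1},{"slide":[0,0,-2],"turn":[0,0,0],"jaw":-1},{"slide":[0,0,-3.5],"turn":[0,0,0],"jaw":-1},{"slide":[0,0,-4],"turn":[0,0,0],"jaw":-1},{"slide":[0,0,-3],"turn":[0,0,0],"jaw":-1}], "grip_force": 40}}

```text
time_s: 5.62
position: [475.2, -80.8, 177.6]
orientation: [[0.509, 0.861, -0.0], [0.861, -0.509, 0.0], [-0.0, -0.0, -1.0]]
contact_force: [0.9, -0.6, -3.3]
gripper_width: 0.29
grip_force: 40.0
```

Call:
{"fn": "play_rows", "kwargs": {"motion": [{"slide":[-2.0,0.92,-0.6],"turn":[0,0,0],"jaw":-1},{"slide":[-3.25,1.49,-0.6],"turn":[0,0,0],"jaw":-1},{"slide":[-3.25,1.49,-0.6],"turn":[0,0,0],"jaw":-1},{"slide":[-3.25,1.49,-0.6],"turn":[0,0,0],"jaw":-1},{"slide":[-3.25,1.49,-0.6],"turn":[0,0,0],"jaw":-1}]}}

```text
time_s: 6.03
position: [457.4, -245.9, 205.6]
orientation: [[0.508, 0.861, -0.001], [0.861, -0.508, 0.001], [0.0, -0.002, -1.0]]
contact_force: [0.8, -0.5, -4.2]
gripper_width: 0.29
grip_force: 40.0
```

Call:
{"fn": "play_rows", "kwargs": {"motion": [{"slide":[-3.25,1.49,0],"turn":[0,0,0],"jaw":-1},{"slide":[-3.25,1.49,0],"turn":[0,0,0],"jaw":-1},{"slide":[-3.25,1.49,0],"turn":[0,0,0],"jaw":-1},{"slide":[-3.25,1.49,0],"turn":[0,0,0],"jaw":-1},{"slide":[-3.45,1.58,0],"turn":[0,0,0],"jaw":-1}]}}

```text
time_s: 6.45
position: [438.6, -425.8, 204.8]
orientation: [[0.509, 0.861, -0.002], [0.861, -0.509, 0.002], [0.001, -0.002, -1.0]]
contact_force: [1.0, -0.2, -3.9]
gripper_width: 0.292
grip_force: 40.0
```

Call:
{"fn": "play_rows", "kwargs": {"motion": [{"slide":[0,0,0],"turn":[0,0,-0.096],"jaw":-1},{"slide":[0,0,0],"turn":[0,0,-0.096],"jaw":-1},{"slide":[0,0,0],"turn":[0,0,-0.096],"jaw":-1},{"slide":[0,0,0],"turn":[0,0,-0.096],"jaw":-1},{"slide":[0,0,0],"turn":[0,0,-0.096],"jaw":-1}]}}

```text
time_s: 6.87
position: [438.8, -424.5, 204.5]
orientation: [[0.05, 0.999, -0.002], [0.999, -0.05, 0.002], [0.002, -0.002, -1.0]]
contact_force: [0.1, 0.4, -3.5]
gripper_width: 0.286
grip_force: 40.0
```

Call:
{"fn": "play_rows", "kwargs": {"motion": [{"slide":[0,0,0],"turn":[0,0,0],"jaw":-1},{"slide":[0,0,0],"turn":[0,0,0],"jaw":-1},{"slide":[0,0,0],"turn":[0,0,0],"jaw":-1},{"slide":[0,0,0],"turn":[0,0,0],"jaw":-1},{"slide":[0,0,0],"turn":[0,0,0],"jaw":-1}]}}

```text
time_s: 7.28
position: [439.7, -424.9, 205.6]
orientation: [[0.055, 0.998, -0.0], [0.998, -0.055, 0.0], [0.0, -0.0, -1.0]]
contact_force: [-0.1, -0.1, -3.2]
gripper_width: 0.292
grip_force: 40.0
```

```bash
python3 - <<'E'
from h import *
import pickle
s=sensors.sense();a=imaging.snapshot("wrist");cv2.imwrite("pics/w3.png",a);pickle.dump(s,open("w3.pkl","wb"))
print(s["time_s"],s["q"],s["position"],s["orientation"],s["contact_force"],s["gripper_width"])
E
```

```text
7.2833 [-0.809  0.179  1.796 -0.     1.167 -0.754] [ 439.739 -424.925  205.612] [[ 0.055  0.998 -0.   ]
 [ 0.998 -0.055  0.   ]
 [ 0.    -0.    -1.   ]] [-0.071 -0.066 -3.214] 0.29244286601154285
```

View pics/w3.png

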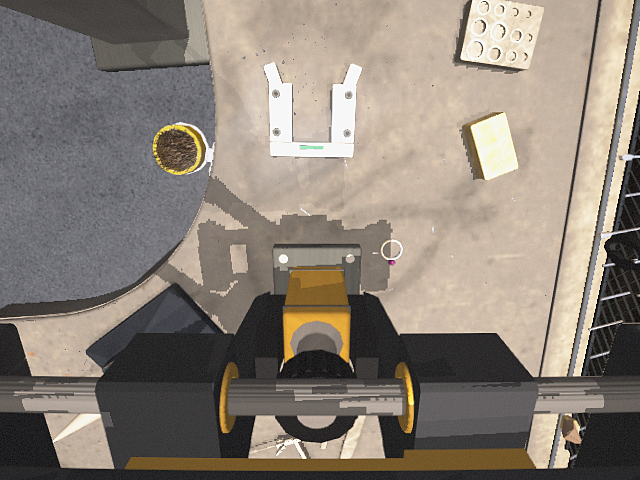

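The wrist view shows the holder clearly at x 265–361, y 64–158, nearly square to the view with its mouth up. The held unit's foot edge runs from (273,245) to (361,245). Now I extract the edges.

```bash
python3 - <<'E'
from h import *
import pickle
s=pickle.load(open("w3.pkl","rb"));a=cv2.imread("pics/w3.png");g=cv2.cvtColor(a,6)
for y in(90,100,110,120,124): 
    r_=g[y].astype(int); on=np.where((r_>205))[0];on=on[(on>255)&(on<370)]
    print(y,on.min(),on.max(),[ (i,j) for i,j in zip(on[:-1],on[1:]) if j-i>20])
for x in(300,312,325,345):
    r_=g[:,x].astype(int);on=np.where(r_[120:175]>195)[0]+120;print(x,on.min(),on.max())
for y in (120,):print(g[y,262:300].tolist(),g[y,325:362].tolist())
print(g[130:166,325].tolist())
print("foot row col", g[238:262,300].tolist(), g[262,265:285].tolist(), g[262,352:372].tolist())
E
```

```text
90 258 355 [(np.int64(293), np.int64(333))]
100 258 363 []
110 256 369 []
120 256 354 [(np.int64(291), np.int64(314))]
124 256 354 [(np.int64(293), np.int64(332))]
300 120 163
312 120 156
325 120 156
345 120 165
[207, 204, 204, 202, 203, 191, 189, 196, 255, 249, 247, 247, 247, 247, 247, 247, 247, 247, 247, 247, 247, 247, 247, 247, 247, 247, 247, 248, 251, 255, 92, 202, 196, 194, 195, 198, 195, 196] [196, 198, 182, 185, 184, 172, 142, 251, 252, 248, 247, 247, 247, 247, 247, 247, 247, 247, 247, 247, 247, 247, 247, 247, 247, 247, 247, 247, 250, 255, 145, 184, 192, 194, 198, 197, 201]
[187, 192, 191, 197, 194, 194, 193, 193, 193, 195, 196, 171, 191, 255, 249, 247, 247, 247, 247, 247, 247, 247, 247, 247, 248, 252, 255, 91, 125, 176, 176, 171, 172, 176, 179, 171]
foot row col [131, 125, 126, 121, 129, 109, 53, 66, 55, 73, 125, 144, 157, 153, 155, 152, 152, 151, 148, 152, 153, 149, 155, 154] [124, 123, 120, 123, 119, 122, 118, 120, 105, 136, 149, 147, 147, 146, 149, 195, 247, 254, 254, 254] [115, 75, 85, 86, 95, 90, 92, 82, 75, 135, 121, 124, 121, 118, 115, 115, 114, 115, 120, 125]
```

```bash
python3 - <<'E'
from h import *
import pickle
s=pickle.load(open("w3.pkl","rb"));a=cv2.imread("pics/w3.png");g=cv2.cvtColor(a,6)
W=(g>230)
def runs(v,o): 
    i=np.where(v)[0];return o+i.min()-.5,o+i.max()+.5
p=lambda q,z:onplane("wrist",q,z,s)
mid=[]
for y in range(98,140,3):
    l=runs(W[y,262:305],262);r_=runs(W[y,320:362],320)
    P=p([[l[0],y],[l[1],y],[r_[0],y],[r_[1],y]],18);mid.append(np.r_[P[:,0],P[:,1].mean()])
mid=np.array(mid);print(mid[::4]);m=np.median(mid,0)
print("widths",m[3]-m[0],m[2]-m[1])
for k in range(4):
    c=np.polyfit(mid[:,4],mid[:,k],1);print("edge slope",c[0])
wi=[];wo=[]
for x in list(range(296,302))+list(range(324,330)):
    t=runs(W[136:166,x],136);P=p([[x,t[0]],[x,t[1]]],18);wi.append(P[0]);wo.append(P[1])
wi=np.array(wi);wo=np.array(wo);print("wall inner",wi.mean(0),"outer",wo.mean(0))
c=np.polyfit(wo[:,0],wo[:,1],1);print("wall slope",c[0], np.polyfit(wi[:,0],wi[:,1],1)[0])
R=s["orientation"];print("tool x dir slope",R[0,0]/R[1,0], s["position"])
# held foot: front upper edge & sides, foot bottom height z0
z0=s["position"][2]-45.7
P=p([[273.5,262],[360.5,262],[300,244],[340,244]],z0+8);print(z0,P,(R.T@(P-s["position"]).T).T)
b=cv2.imread("pics/top.png");print(onplane("top",[[471.34,272.01]],18))
E
```

```text
[[ 405.276  423.993  457.334  476.043 -327.331]
 [ 404.399  423.29   456.94   475.001 -336.583]
 [ 404.334  422.574  455.712  474.77  -346.014]
 [ 403.428  421.842  455.297  473.7   -355.608]]
widths 70.37827506961997 33.02129042761487
edge slope 0.060043989218680205
edge slope 0.07607882739153253
edge slope 0.0773505984993339
edge slope 0.07516535187817124
wall inner [ 439.005 -362.513   18.   ] outer [ 438.342 -373.82    18.   ]
wall slope -0.08565880757281033 -0.0624717634278232
tool x dir slope 0.05495070221250308 [ 439.739 -424.925  205.612]
159.9115040913527 [[ 418.458 -409.337  167.912]
 [ 461.672 -411.724  167.912]
 [ 432.288 -400.602  167.912]
 [ 451.82  -401.682  167.912]] [[ 14.389 -22.095  37.708]
 [ 14.377  21.185  37.698]
 [ 23.87   -8.765  37.707]
 [ 23.864  10.796  37.702]]
[[ 439.195 -338.434   18.   ]]
```

The measured sizes match: lip gap 33.0 mm, outer width 70.4 mm. That puts the slot axis at about 85.8° and the holder origin at about (439.8, -340). I'll go in front of the mouth and lower most of the way.

Call:
{"fn": "play_rows", "kwargs": {"motion": [{"slide":[0,0,0],"turn":[0,0,0.018],"jaw":-1},{"slide":[4,-0.14,0],"turn":[0,0,0],"jaw":-1},{"slide":[4,-0.14,0],"turn":[0,0,0],"jaw":-1},{"slide":[4,-0.14,0],"turn":[0,0,0],"jaw":-1},{"slide":[4,-0.15,0],"turn":[0,0,0],"jaw":-1}]}}

```text
time_s: 7.75
position: [445.4, -263.8, 205.8]
orientation: [[0.074, 0.997, 0.0], [0.997, -0.074, 0.0], [0.0, 0.0, -1.0]]
contact_force: [0.8, 0.8, -4.5]
gripper_width: 0.293
grip_force: 40.0
```

Call:
{"fn": "play_rows", "kwargs": {"motion": [{"slide":[0,0,2],"turn":[0,0,0],"jaw":-1},{"slide":[0,0,4],"turn":[0,0,0],"jaw":-1},{"slide":[0,0,4],"turn":[0,0,0],"jaw":-1},{"slide":[0,0,3],"turn":[0,0,0],"jaw":-1},{"slide":[0,0,1.5],"turn":[0,0,0],"jaw":-1}]}}

```text
time_s: 8.17
position: [443.0, -263.0, 56.7]
orientation: [[0.073, 0.997, -0.005], [0.997, -0.073, 0.003], [0.003, -0.005, -1.0]]
contact_force: [-0.9, 0.5, -3.9]
gripper_width: 0.293
grip_force: 40.0
```

Call:
{"fn": "play_rows", "kwargs": {"motion": [{"slide":[0,0,0],"turn":[0,0,0],"jaw":-1},{"slide":[0,0,0],"turn":[0,0,0],"jaw":-1},{"slide":[0,0,0],"turn":[0,0,0],"jaw":-1},{"slide":[0,0,0],"turn":[0,0,0],"jaw":-1},{"slide":[0,0,0],"turn":[0,0,0],"jaw":-1}]}}

```text
time_s: 8.58
position: [447.2, -266.2, 62.9]
orientation: [[0.072, 0.997, 0.003], [0.997, -0.072, -0.002], [-0.002, 0.004, -1.0]]
contact_force: [0.4, -0.3, -3.9]
gripper_width: 0.292
grip_force: 40.0
```

Call:
{"fn": "play_rows", "kwargs": {"motion": [{"slide":[0,0,0.5],"turn":[0,0,0],"jaw":-1},{"slide":[0,0,0.4],"turn":[0,0,0],"jaw":-1},{"slide":[0,0,0.3],"turn":[0,0,0],"jaw":-1},{"slide":[0,0,0.1],"turn":[0,0,0],"jaw":-1},{"slide":[0,0,0],"turn":[0,0,0],"jaw":-1}]}}

```text
time_s: 9.0
position: [445.1, -264.8, 47.0]
orientation: [[0.072, 0.997, -0.001], [0.997, -0.072, 0.001], [0.001, -0.001, -1.0]]
contact_force: [-0.4, 0.3, -4.7]
gripper_width: 0.288
grip_force: 40.0
```

Call:
{"fn": "play_rows", "kwargs": {"motion": [{"slide":[0,0,0],"turn":[0,0,0],"jaw":-1},{"slide":[0,0,0],"turn":[0,0,0],"jaw":-1},{"slide":[0,0,0],"turn":[0,0,0],"jaw":-1},{"slide":[0,0,0],"turn":[0,0,0],"jaw":-1},{"slide":[0,0,0],"turn":[0,0,0],"jaw":-1}]}}

```text
time_s: 9.42
position: [445.7, -265.2, 47.8]
orientation: [[0.072, 0.997, 0.0], [0.997, -0.072, -0.0], [-0.0, 0.0, -1.0]]
contact_force: [-0.4, -0.4, -5.3]
gripper_width: 0.288
grip_force: 40.0
```

Call:
{"fn": "play_rows", "kwargs": {"motion": [{"slide":[0,0,0],"turn":[0,0,0],"jaw":-1},{"slide":[0,0,0],"turn":[0,0,0],"jaw":-1},{"slide":[0,0,0],"turn":[0,0,0],"jaw":-1},{"slide":[0,0,0],"turn":[0,0,0],"jaw":-1},{"slide":[0,0,0],"turn":[0,0,0],"jaw":-1}]}}

```text
time_s: 9.83
position: [445.6, -265.1, 47.7]
orientation: [[0.072, 0.997, -0.0], [0.997, -0.072, 0.0], [0.0, -0.0, -1.0]]
contact_force: [-0.4, 0.3, -3.9]
gripper_width: 0.293
grip_force: 40.0
```

Call:
{"fn": "play_rows", "kwargs": {"motion": [{"slide":[0,0,0.15],"turn":[0,0,0],"jaw":-1},{"slide":[-0.5,0,0],"turn":[0,0,0],"jaw":-1},{"slide":[-0.8,0,0],"turn":[0,0,0],"jaw":-1},{"slide":[-0.8,0,0],"turn":[0,0,0],"jaw":-1},{"slide":[-0.5,0,0],"turn":[0,0,0],"jaw":-1}]}}

```text
time_s: 10.25
position: [443.9, -292.5, 46.4]
orientation: [[0.072, 0.997, 0.001], [0.997, -0.072, -0.001], [-0.001, 0.001, -1.0]]
contact_force: [0.1, 0.1, -3.6]
gripper_width: 0.292
grip_force: 40.0
```

Call:
{"fn": "play_rows", "kwargs": {"motion": [{"slide":[-0.4,0,0],"turn":[0,0,0],"jaw":-1},{"slide":[-0.4,0,0],"turn":[0,0,0],"jaw":-1},{"slide":[-0.4,0,0],"turn":[0,0,0],"jaw":-1},{"slide":[-0.4,0,0],"turn":[0,0,0],"jaw":-1},{"slide":[-0.4,0,0],"turn":[0,0,0],"jaw":-1}]}}

```text
time_s: 10.67
position: [442.2, -311.4, 46.2]
orientation: [[0.072, 0.997, -0.0], [0.997, -0.072, 0.0], [0.0, -0.0, -1.0]]
contact_force: [-0.3, 0.1, -3.5]
gripper_width: 0.291
grip_force: 40.0
```

Call:
{"fn": "play_rows", "kwargs": {"motion": [{"slide":[-0.5,0,0],"turn":[0,0,0],"jaw":-1},{"slide":[-0.5,0,0],"turn":[0,0,0],"jaw":-1},{"slide":[-0.5,0,0],"turn":[0,0,0],"jaw":-1},{"slide":[-0.4,0,0],"turn":[0,0,0],"jaw":-1},{"slide":[-0.3,0,0],"turn":[0,0,0],"jaw":-1}]}}

```text
time_s: 11.08
position: [440.8, -333.5, 46.3]
orientation: [[0.072, 0.997, 0.0], [0.997, -0.072, -0.0], [-0.0, 0.0, -1.0]]
contact_force: [1.2, 0.4, -3.3]
gripper_width: 0.289
grip_force: 40.0
```

Call:
{"fn": "play_rows", "kwargs": {"motion": [{"slide":[-0.1,0,0],"turn":[0,0,0],"jaw":-1},{"slide":[-0.1,0,0],"turn":[0,0,0],"jaw":-1},{"slide":[-0.1,0,0],"turn":[0,0,0],"jaw":-1},{"slide":[-0.1,0,0],"turn":[0,0,0],"jaw":-1},{"slide":[0,0,0],"turn":[0,0,0],"jaw":-1}]}}

```text
time_s: 11.5
position: [440.5, -337.0, 46.2]
orientation: [[0.072, 0.997, 0.0], [0.997, -0.072, -0.0], [-0.0, 0.0, -1.0]]
contact_force: [0.2, 0.3, -3.6]
gripper_width: 0.29
grip_force: 40.0
```

Call:
{"fn": "play_rows", "kwargs": {"motion": [{"slide":[-0.1,0,0],"turn":[0,0,0],"jaw":-1},{"slide":[-0.1,0,0],"turn":[0,0,0],"jaw":-1},{"slide":[-0.1,0,0],"turn":[0,0,0],"jaw":-1},{"slide":[0,0,0],"turn":[0,0,0],"jaw":-1},{"slide":[0,0,0],"turn":[0,0,0],"jaw":-1}]}}

```text
time_s: 11.92
position: [440.2, -340.0, 46.2]
orientation: [[0.072, 0.997, -0.0], [0.997, -0.072, 0.0], [0.0, -0.0, -1.0]]
contact_force: [0.5, 0.8, -4.8]
gripper_width: 0.293
grip_force: 40.0
```

Call:
{"fn": "play_rows", "kwargs": {"motion": [{"slide":[-0.1,0,0],"turn":[0,0,0],"jaw":-1},{"slide":[-0.1,0,0],"turn":[0,0,0],"jaw":-1},{"slide":[0,0,0],"turn":[0,0,0],"jaw":-1},{"slide":[0,0,0],"turn":[0,0,0],"jaw":-1},{"slide":[0,0,0],"turn":[0,0,0],"jaw":-1}]}}

```text
time_s: 12.33
position: [440.1, -340.6, 46.2]
orientation: [[0.072, 0.997, -0.0], [0.997, -0.072, 0.002], [0.002, -0.001, -1.0]]
contact_force: [1.8, 5.8, -1.3]
gripper_width: 0.29
grip_force: 40.0
```

Contact at -340.6 with about 6 N against the wall, so the unit is home, as predicted. I'll release and rise to the knob.

Call:
{"fn": "play_rows", "kwargs": {"motion": [{"slide":[0.1,0,0.03],"turn":[0,0,0],"jaw":-1},{"slide":[0,0,0],"turn":[0,0,0],"jaw":-1},{"slide":[0,0,0],"turn":[0,0,0],"jaw":-0.1},{"slide":[0,0,0],"turn":[0,0,0],"jaw":0.14},{"slide":[0,0,0],"turn":[0,0,0],"jaw":0.14}]}}

```text
time_s: 12.75
position: [440.8, -341.9, 46.7]
orientation: [[0.072, 0.997, 0.001], [0.997, -0.072, -0.002], [-0.002, 0.002, -1.0]]
contact_force: [0.6, -0.4, 0.9]
gripper_width: 0.495
grip_force: 0.0
```

Call:
{"fn": "play_rows", "kwargs": {"motion": [{"slide":[0,0,0],"turn":[0,0,0],"jaw":0.14},{"slide":[0,0,0],"turn":[0,0,0],"jaw":0.14},{"slide":[0,0,0],"turn":[0,0,0],"jaw":0.14},{"slide":[0,0,-0.5],"turn":[0,0,0],"jaw":0.14},{"slide":[0,0,-0.8],"turn":[0,0,0],"jaw":0.14}]}}

```text
time_s: 13.17
position: [439.5, -340.4, 58.5]
orientation: [[0.072, 0.997, -0.002], [0.997, -0.072, 0.001], [0.001, -0.002, -1.0]]
contact_force: [0.6, 0.4, 0.0]
gripper_width: 0.574
grip_force: 0.0
```

Call:
{"fn": "play_rows", "kwargs": {"motion": [{"slide":[0,0,-0.8],"turn":[0,0,0],"jaw":0.14},{"slide":[0,0,-0.7],"turn":[0,0,0],"jaw":0.14},{"slide":[0,0,-0.5],"turn":[0,0,0],"jaw":0.14},{"slide":[0,0,0],"turn":[0,0,0],"jaw":0.14},{"slide":[0,0,0],"turn":[0,0,0],"jaw":0.14}]}}

```text
time_s: 13.58
position: [440.6, -341.2, 79.7]
orientation: [[0.072, 0.997, 0.001], [0.997, -0.072, -0.001], [-0.001, 0.001, -1.0]]
contact_force: [-0.4, 0.6, -0.2]
gripper_width: 0.567
grip_force: 0.0
```

```bash
python3 - <<'E'
from h import *
s=sensors.sense();a=imaging.snapshot("wrist");b=imaging.snapshot("scene")
x=imaging.snapshot("top");cv2.imwrite("pics/t4.png",x)
B=cv2.resize(b[270:350,335:415],(480,480),interpolation=2)
cv2.imwrite("pics/w4.png",np.hstack([a[:,200:440],B]))
print(s["time_s"],s["position"],s["contact_force"],s["gripper_width"])
E
```

```text
13.5833 [ 440.551 -341.244   79.728] [-0.427  0.569 -0.245] 0.5670710621253765
```

View pics/w4.png

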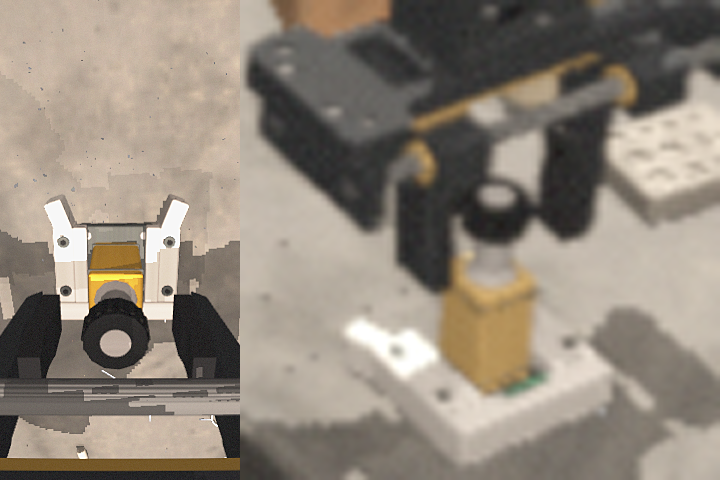

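Left: the foot is under the lips between the rails and the knob sits at (116,340), between the fingers. Right: the unit stands at the end wall with its rod in. I'll grip the knob.

Call:
{"fn": "play_rows", "kwargs": {"motion": [{"slide":[0,0,0],"turn":[0,0,0],"jaw":-0.2},{"slide":[0,0,0],"turn":[0,0,0],"jaw":-0.6},{"slide":[0,0,0],"turn":[0,0,0],"jaw":-1},{"slide":[0,0,0],"turn":[0,0,0],"jaw":-1},{"slide":[0,0,0],"turn":[0,0,0],"jaw":-1}], "grip_force": 35}}

```text
time_s: 14.15
position: [440.1, -340.8, 78.7]
orientation: [[0.072, 0.997, -0.0], [0.997, -0.072, 0.0], [0.0, -0.0, -1.0]]
contact_force: [-0.0, 1.7, -1.3]
gripper_width: 0.275
grip_force: 35.0
```

Call:
{"fn": "play_rows", "kwargs": {"motion": [{"slide":[0,0,0],"turn":[0,0,0],"jaw":-1},{"slide":[0,0,0],"turn":[0,0,0],"jaw":-1},{"slide":[0,0,0],"turn":[0,0,0],"jaw":-1},{"slide":[0,0,0],"turn":[0,0,0],"jaw":-1},{"slide":[0,0,0],"turn":[0,0,0],"jaw":-1}]}}

```text
time_s: 14.57
position: [440.0, -340.8, 78.7]
orientation: [[0.072, 0.997, -0.0], [0.997, -0.072, 0.0], [0.0, -0.0, -1.0]]
contact_force: [1.0, -0.0, -2.0]
gripper_width: 0.271
grip_force: 35.0
```

Call:
{"fn": "play_rows", "kwargs": {"motion": [{"slide":[0,0,-0.3],"turn":[0,0,0],"jaw":-1},{"slide":[0,0,-0.5],"turn":[0,0,0],"jaw":-1},{"slide":[0,0,-0.5],"turn":[0,0,0],"jaw":-1},{"slide":[0,0,-0.5],"turn":[0,0,0],"jaw":-1},{"slide":[0,0,-0.2],"turn":[0,0,0],"jaw":-1}]}}

```text
time_s: 14.98
position: [439.7, -340.7, 99.3]
orientation: [[0.072, 0.997, -0.001], [0.997, -0.072, 0.0], [0.0, -0.001, -1.0]]
contact_force: [-1.5, 1.0, -6.2]
gripper_width: 0.275
grip_force: 35.0
```

Call:
{"fn": "play_rows", "kwargs": {"motion": [{"slide":[0,0,-0.3],"turn":[0,0,0],"jaw":-1},{"slide":[0,0,-0.5],"turn":[0,0,0],"jaw":-1},{"slide":[0,0,-0.5],"turn":[0,0,0],"jaw":-1},{"slide":[0,0,-0.5],"turn":[0,0,0],"jaw":-1},{"slide":[0,0,-0.3],"turn":[0,0,0],"jaw":-1}]}}

```text
time_s: 15.4
position: [439.9, -340.7, 120.3]
orientation: [[0.072, 0.997, -0.001], [0.997, -0.072, 0.0], [0.0, -0.001, -1.0]]
contact_force: [-1.6, 1.0, -9.1]
gripper_width: 0.273
grip_force: 35.0
```

Call:
{"fn": "play_rows", "kwargs": {"motion": [{"slide":[0,0,-0.1],"turn":[0,0,0],"jaw":-1},{"slide":[0,0,0],"turn":[0,0,0],"jaw":-1},{"slide":[0,0,0],"turn":[0,0,0],"jaw":-1},{"slide":[0,0,0],"turn":[0,0,0],"jaw":-1},{"slide":[0,0,0],"turn":[0,0,0],"jaw":-1}]}}

```text
time_s: 15.82
position: [440.0, -340.7, 120.6]
orientation: [[0.072, 0.997, -0.0], [0.997, -0.072, 0.0], [0.0, -0.0, -1.0]]
contact_force: [-2.2, 1.0, -8.6]
gripper_width: 0.271
grip_force: 35.0
```

```bash
python3 - <<'E'
from h import *
s=sensors.sense();a=imaging.snapshot("wrist");b=imaging.snapshot("scene")
B=cv2.resize(b[270:350,335:415],(480,480),interpolation=2)
cv2.imwrite("pics/w5.png",np.hstack([a[:,200:440],B]))
print(s["time_s"],s["position"],s["contact_force"],s["gripper_width"])
E
```

```text
15.8167 [ 440.019 -340.749  120.618] [-2.239  1.01  -8.554] 0.2705406623374243
```

View pics/w5.png

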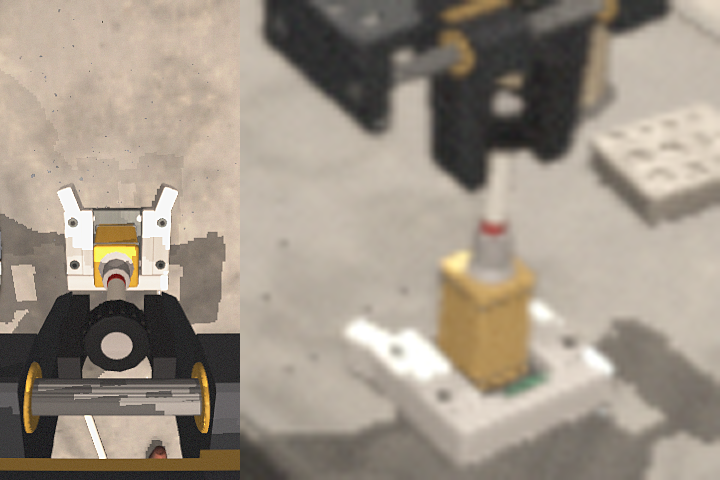

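The red band is out at (490,228) on the right and (116,278) on the left, just above the neck. The lift implies about 40 mm drawn, allowing for the 2 mm foot lift. I'll add 1 mm of margin and check the band.

Call:
{"fn": "play_rows", "kwargs": {"motion": [{"slide":[0,0,-0.1],"turn":[0,0,0],"jaw":-1},{"slide":[0,0,0],"turn":[0,0,0],"jaw":-1},{"slide":[0,0,0],"turn":[0,0,0],"jaw":-1},{"slide":[0,0,0],"turn":[0,0,0],"jaw":-1},{"slide":[0,0,0],"turn":[0,0,0],"jaw":-1}]}}

```text
time_s: 16.33
position: [440.0, -340.8, 121.8]
orientation: [[0.072, 0.997, -0.0], [0.997, -0.072, 0.0], [0.0, -0.0, -1.0]]
contact_force: [-1.9, 1.3, -8.8]
gripper_width: 0.272
grip_force: 35.0
```

Call:
{"fn": "play_rows", "kwargs": {"motion": [{"slide":[0,0,0],"turn":[0,0,0],"jaw":-1},{"slide":[0,0,0],"turn":[0,0,0],"jaw":-1},{"slide":[0,0,0],"turn":[0,0,0],"jaw":-1},{"slide":[0,0,0],"turn":[0,0,0],"jaw":-1},{"slide":[0,0,0],"turn":[0,0,0],"jaw":-1}]}}

```text
time_s: 16.75
position: [440.1, -340.9, 121.9]
orientation: [[0.072, 0.997, -0.0], [0.997, -0.072, 0.0], [0.0, -0.0, -1.0]]
contact_force: [-1.9, 1.7, -8.5]
gripper_width: 0.271
grip_force: 35.0
```

```bash
python3 - <<'E'
from h import *
s=sensors.sense();a=imaging.snapshot("wrist");b=imaging.snapshot("scene")
print(s["time_s"],s["position"],s["contact_force"],s["gripper_width"],s["joint_vel"])
T=s["position"]; ax=np.array([440,-341.,0])
def row(n,z,off=(0,0)):
    c,P=pose(n,s);p=np.linalg.inv(P)@np.r_[ax[0]+off[0],ax[1]+off[1],z,1];u=p[:2]/p[2];u=u*(1+c["k1"]*(u@u))
    return (c["camera_matrix"]@np.r_[u,1])[:2]
for z in(70,74,76,78,82,84): print(z,"wrist",row("wrist",z),row("wrist",z,(0,4)),"scene",row("scene",z))
for n,im,x0,x1,y0,y1 in(("wrist",a,290,340,255,300),("scene",b,405,430,298,320)):
    pass
red=lambda im:(im[...,2].astype(int)-np.maximum(im[...,1],im[...,0])>60)
for im,R in((a,(slice(240,310),slice(290,345))),(b,(slice(295,320),slice(405,430)))):
    y,x=np.where(red(im)[R]);print(y.min()+R[0].start,y.max()+R[0].start,x.min()+R[1].start,x.max()+R[1].start,len(y))
print(a[262:292,316].tolist());print(b[300:318,417].tolist())
cv2.imwrite("pics/w6.png",cv2.resize(a[240:310,280:350],None,fx=8,fy=8,interpolation=2))
E
```

```text
16.75 [ 440.096 -340.89   121.859] [-1.914  1.668 -8.503] 0.27072299165532837 [ 0.    -0.001  0.001 -0.001  0.001 -0.001]
70 wrist [317.653 276.88 ] [317.126 270.155] scene [376.189 310.054]
74 wrist [317.671 279.969] [317.134 273.136] scene [376.311 308.628]
76 wrist [317.68  281.559] [317.138 274.669] scene [376.373 307.913]
78 wrist [317.689 283.18 ] [317.142 276.233] scene [376.434 307.197]
82 wrist [317.708 286.518] [317.15  279.455] scene [376.558 305.761]
84 wrist [317.718 288.237] [317.154 281.115] scene [376.619 305.042]
245 286 294 337 209Traceback (most recent call last):
  File "<stdin>", line 13, in <module>
    return umr_minimum(a, axis, None, out, keepdims, initial, where)
ValueError: zero-size array to reduction operation minimum which has no identity
```

```bash
python3 - <<'E'
from h import *
a=imaging.snapshot("wrist");b=imaging.snapshot("scene")
A=cv2.resize(a[250:300,290:340],(500,500),interpolation=2);B=cv2.resize(b[290:325,360:385],(250,350),interpolation=2)
B=cv2.copyMakeBorder(B,0,150,0,0,0);cv2.imwrite("pics/w6.png",np.hstack([A,B]))
E
```

```text
(no output)
```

View pics/w6.png

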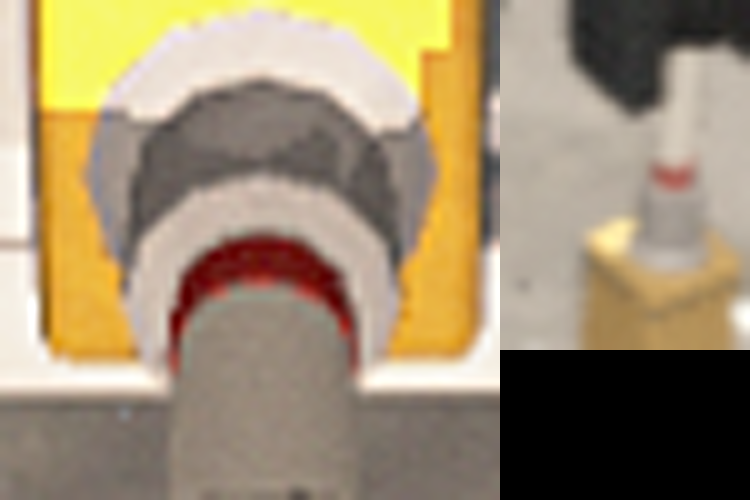

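On the left the red band shows about 4.5 px, roughly 5.6–6 mm, directly above the mouth ring, so the rod is drawn about 40–41 mm. One more millimetre makes sure the band is wholly out, still well within 37–46 mm.

Call:
{"fn": "play_rows", "kwargs": {"motion": [{"slide":[0,0,-0.1],"turn":[0,0,0],"jaw":-1},{"slide":[0,0,0],"turn":[0,0,0],"jaw":-1},{"slide":[0,0,0],"turn":[0,0,0],"jaw":-1},{"slide":[0,0,0],"turn":[0,0,0],"jaw":-1},{"slide":[0,0,0],"turn":[0,0,0],"jaw":-1}]}}

```text
time_s: 17.37
position: [440.2, -340.9, 123.0]
orientation: [[0.072, 0.997, 0.0], [0.997, -0.072, -0.0], [-0.0, 0.0, -1.0]]
contact_force: [-1.8, 1.2, -8.3]
gripper_width: 0.273
grip_force: 35.0
```

Call:
{"fn": "play_rows", "kwargs": {"motion": [{"slide":[0,0,0],"turn":[0,0,0],"jaw":-1},{"slide":[0,0,0],"turn":[0,0,0],"jaw":-1},{"slide":[0,0,0],"turn":[0,0,0],"jaw":-1},{"slide":[0,0,0],"turn":[0,0,0],"jaw":-1},{"slide":[0,0,0],"turn":[0,0,0],"jaw":-1}]}}

```text
time_s: 17.78
position: [440.2, -340.9, 122.9]
orientation: [[0.072, 0.997, 0.0], [0.997, -0.072, -0.0], [-0.0, 0.0, -1.0]]
contact_force: [-1.9, 1.6, -8.1]
gripper_width: 0.272
grip_force: 35.0
```

```bash
python3 -c "
from rig import sensors,r
s=sensors.sense();print(s['position'],s['contact_force'],s['grip_force']);print(r.job_done())"
```

```text
[ 440.1757282  -340.91308212  122.92750784] [-1.9299633   1.57758752 -8.12372436] 35.026666671037674
the job is handed in; nothing more can be done
None
```

I handed the job in at about 18 s with the unit against the holder's end wall, the rod drawn about 41–42 mm by my estimate, and the knob still held at 35 N; the judge's result was not shown.

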